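Spring the dowel case open and load the drilling cradle

ROBOT

A 7-joint arm with a two-finger parallel gripper is mounted at the origin on a cart in front of the work surface, level with it; the furniture and walls round the work are solid. World frame = base frame: x ahead of the robot, y to its left, z up, the work surface at z = 0. Lengths are in m, angles in rad, forces in N, time in s.
With the tool pointing down it reaches from about 0.4 to 0.875 m from the base axis. Payload 19.3 kg.
Tool frame: the origin (TCP) lies on the centre line of the jaws, within the pads' length; the fingertips stand 11 mm ahead of it and the grasp point (between the pads) lies 8 mm behind it; y points along the fingers, x is the direction in which the jaws open and shut, and the axes are right-handed (so a half turn about y gives the same grasp; the last joint's range is limited). The gripper opens to 85 mm and grips with 20 to 120 N. Pads are 22 mm wide; open, the fingers measure 114 mm over their backs; the gripper's body (76 mm by 85 mm) begins 54 mm behind the grasp point. The pads swing forward as they close: fully open they stand 13 mm farther back than shut.
Start: joints at [1.269, 0.521, -0.036, 1.599, 0.021, 1.021, -0.113], TCP at [0.144, -0.608, 0.242] pointing down, gripper open.
Joint ranges: [-2.91, 2.91], [-0.3, 2.13], [-1.5, 1.42], [0.17, 2.43], [-1.26, 4.41], [0.16, 1.93], [-2.52, 2.52]. Speed limits (rad/s): [1.89, 1.89, 2.39, 2.39, 3.01, 3.01, 3.01].

INTERFACE

Orientations are given as [roll, pitch, yaw] about the fixed x, y, z axes, in that order (R = Rz(yaw) Ry(pitch) Rx(roll)).
In Python, from workcell import monitor, cams, bot gives the robot as it stands.
- The arm moves only by the tool send_rows, never from a script. Its argument "series" is text: rows parted by semicolons, each of 7 numbers parted by spaces: the turn, a rotation vector about the tool's x, y, z in rad, then the shift along the tool's x, y, z in mm, then the opening, from 0 (shut) to 1 (fully open). In form: ax ay az tx ty tz claw; .... A call has 1 to 20 rows; each row is the pose to reach, as a shift and turn from the pose commanded when the call began, along the tool's axes at that moment; what a row does not reach only later rows make up. A row lasts 1/12 s, in which the tool goes at most 41.7 mm and 7.16 degrees, less where a joint would pass 70% of its speed; a pose out of reach is approached as far as the arm can. A call with a gripper value outside its range is refused whole. The fingers move at their own pace and stop on an object; "force" is the grip in N (left out, the last holds). Time passes only in rows, so rows that repeat a pose let the fingers close. It gives the time, the measured TCP pose, the force and the opening at its end, in the units of the state.
- monitor.observe(): the state, without advancing time (a new reading comes with each control period).
- cams.grab_frame(name): name is "scene" or "top"; returns the picture (400x640x3 uint8, red, green, blue); there is no depth.
- cams.get_calibration(name): a dict with "mtx" (3x3 intrinsics, pixels), "origin" and "attitude" of the camera in the world. Camera axes: x right, y down, z forward; pixel columns grow to the right and rows downward; lengths in m; the calibration is good to about 2 mm. A picture is of the moment at which its call begins. get_calibration takes no time and is no camera call.
- bot.job_done(): hands the job in, once; it reports no verdict.
The state is a dict: "clock": time; "qpos": joint angles; "qd": joint speeds; "joint_efforts": joint torques, N m; "position": TCP position; "tool_rot": TCP orientation; "force": force on the tool from outside, world axes, zero at the start; "moment": the same for the moment, N m; "grip_width": finger opening in m.
Only numpy, scipy, OpenCV 4.12 (cv2) and the standard library are available. Lean on these libraries where they do the work, as an engineer would, in place of code of your own. Each camera call takes 0.05 s, during which the arm holds its last target.

TASK

Gently press the plunger of the dowel case down until its latch lets go, and get clear so that the lid springs fully open on its own without your touching it. Then take the dowel out and lay it, roughly centred, down in the notches of both saddles of the drilling cradle, and leave the other things on the bench where they are.

Things in the scene. Friction and masses are not known exactly. Their poses are not given: they have to be found in the camera images.
- dowel_case: Fixed wooden case, 250 (x) x 165 (y) mm. Origin: centre of its underside; own -x faces the robot, z up. From x -125 to -44 mm a solid ledge, 52 mm high, with the plunger and, at x -64, a steel latch housing (24 x 50, 11 mm high); behind, an open compartment: floor at z 10, walls 8 thick, 44 high, under the lid. More than 18 N on the case, plunger or latch breaks it.
- release_axis (a point): Point on the ledge's top (52 mm up) on the plunger's upright axis, 100 mm in front of the case's origin and 58 mm in front of the lid's free edge. The plunger is a steel pin with a round black head 22 mm wide. It is screwed to another height each time, which is not measured: its top is 14 to 42 mm above this point before pressing, so find it by feel.
- release (a joint): How far the plunger's head is pressed down (m): 0 untouched, goes solid at 0.010, springs back when let go. It resists with about 2 N at once, rising 0.7 N per mm. The latch lets the lid go about 0.006 down (6 to 7 N).
- lid (a joint): Angle of the lid (rad): 0 shut, 2.0 fully open, leaning back from upright. Hinge along own y at the case's far edge (own x 125 mm, 48 mm high). Once the latch is drawn back, a damped spring swings it up and away from the robot in about 1.5 s and holds it open.
- lid_panel: The lid, a wooden panel 167 x 165 x 8 mm. Origin on the hinge axis at the far edge; shut, it extends along own -x and its top is level with the ledge. Held shut by a steel latch plate over its free edge. The robot must not push on it.
- lid_edge (a point): Middle of the lid's free edge, on its outer face.
- dowel: Wooden dowel offcut, 16 x 140 x 16 mm (collides as a square bar), 0.05 kg, lying on the floor of the case under the lid, roughly along the case's x axis, with more than 45 mm free on either side. Origin at the centre of its underside, own y along its length.
- cradle: Fixed drilling cradle: wooden base 80 (x) x 136 (y) x 10 mm with two dark steel saddles, 18 mm thick, centred at y -50 and +50 mm, 82 mm free between them. Each has a notch along own y, 26 mm wide (x -13 to 13), its floor at z 34 mm, cheeks up to z 46 mm. Origin at the centre of the underside.
- cradle_seat (a point): Point midway between the two notches at the height of their floors (34 mm); the centre of the dowel's underside belongs here, the dowel's length along the cradle's own y axis, either way round.
- carp_pencil: Bystander: flat red carpenter's pencil, 12 x 188 x 9 mm. Origin at the centre of its underside.
- screw_tin: Bystander: round grey tin, 80 mm in diameter, 44 mm high. Origin at the centre of its underside.
- pliers_b: Bystander: pliers with red grips, 68 x 192 x 15 mm, lying flat. Origin at the centre of the underside.
- tape_measure: Bystander: pocket tape measure, 82 x 40 x 71 mm, standing. Origin at the centre of its underside.
- pail_s: Bystander: small cream pail with a lid, 84 mm in diameter, 78 mm high. Origin at the centre of its underside.

How it is judged:
On the way, in this order (a step that is already met when the one before it is completed fails the run):
1. the plunger is pressed until the latch lets go, the lid just beginning to rise (value of joint release above 0.003 m and value of joint lid above 0.012 rad).
2. the lid has sprung fully open by itself and the plunger is let go (value of joint lid above 1.9 rad and value of joint release below 0.002 m), for 0.2 s.
3. the dowel is lifted clear of the case (height (world z) of dowel above 0.06 m), for 0.05 s.
At the end, for the whole second after the job is handed in: The dowel rests on the notch floors of both saddles (underside within 5 mm of their height), its centre within 18 mm of the middle lengthwise and 8 mm across, along the notches within 0.12 rad, released and at rest; the lid stands open (over 1.85 rad) and the plunger is up again (x of dowel in the frame of cradle_seat between -0.008 and 0.008 m and y of dowel in the frame of cradle_seat between -0.018 and 0.018 m and angle between the y axis of dowel and the y axis of cradle, either way round below 0.12 rad and height (world z) of dowel between 0.029 and 0.039 m and linear speed of dowel below 0.02 m/s and value of joint lid above 1.85 rad and value of joint release below 0.002 m); the robot touches nothing.
It fails at once if the robot pushes on the dowel case or its plunger with more than 18 N (contact force between any of the fingers, the arm and dowel_case above 18 N).
It fails at once if the robot pushes on the lid (more than 2 N), shut, opening or open (contact force between any of the fingers, the arm and lid_panel above 2 N).
It fails at once if a bystander is moved by more than 25 mm (distance of any of carp_pencil, screw_tin, pliers_b, tape_measure, pail_s from where it was at the start of the episode above 0.025 m).
It also fails if it takes over 58 s, if anything falls off the work surface, if the arm or the gripper's body presses on something with over 40 N, if the wrist force passes 120 N, or if a joint passes its speed limit or range.

## Working session

There is one attempt and no reset: what is moved stays moved. The work goes in short steps, Python scripts to look and compute and a tool call to move; the robot and the scene stay as the last step left them, time stands still between calls to the robot, and variables do not carry over. Pictures are saved under pics/ and viewed, and the job is handed in when it is done.

Besides the shell and the picture viewer there is one more tool, called after "Request:" by a JSON object that holds its "fn" and its "kwargs". send_rows: Moves the arm, as the interface text tells. Its arguments: {"type":"object","properties":{"series":{"type":"string"},"force":{"type":"number"}},"required":["series"]}

```bash
ls; mkdir -p pics
python3 - <<'E'
from workcell import monitor, cams, bot
import cv2
for n in("scene","top"):
    im=cams.grab_frame(n); cv2.imwrite(f"pics/{n}0.png",im[:,:,::-1]); print(n,cams.get_calibration(n))
print(monitor.observe())
E
```

```text
pics
scene {'mtx': array([[512.94188254,   0.        , 312.01466175],
       [  0.        , 512.94188254, 203.24206237],
       [  0.        ,   0.        ,   1.        ]]), 'origin': array([-0.4965739 ,  1.07844101,  1.39689762]), 'attitude': array([-2.29674615,  0.01869668, -2.41946899])}
top {'mtx': array([[418.09054255,   0.        , 313.10031565],
       [  0.        , 418.09054255, 206.06050663],
       [  0.        ,   0.        ,   1.        ]]), 'origin': array([ 0.29008802, -0.01702003,  1.45136182]), 'attitude': array([-2.97105367, -0.0037324 , -1.5495862 ])}
{'clock': 0.1, 'qpos': array([ 1.26877408,  0.52195812, -0.0363332 ,  1.59993875,  0.0212389 ,
        1.02107127, -0.11279722]), 'qd': array([ 0.00123349, -0.00102659,  0.00056905, -0.00063679, -0.00116967,
        0.0019241 , -0.00043748]), 'joint_efforts': array([ 1.98349204e-03, -9.28484058e+01,  1.98363662e+00, -3.70526648e+01,
        1.81238976e-02,  5.40124864e-03,  1.11565757e-04]), 'position': array([ 0.14349322, -0.60802049,  0.24178529]), 'tool_rot': array([-1.57089420e+00,  9.84700048e-04, -1.33895720e+00]), 'force': array([-0.52610486,  1.10644492,  0.93975138]), 'moment': array([-0.0320177 ,  0.00472763,  0.01812162]), 'grip_width': 0.0850769645034749}
```

View pics/scene0.png

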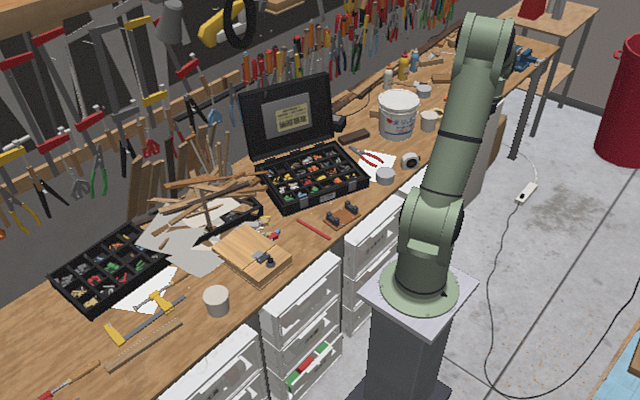

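View pics/top0.png

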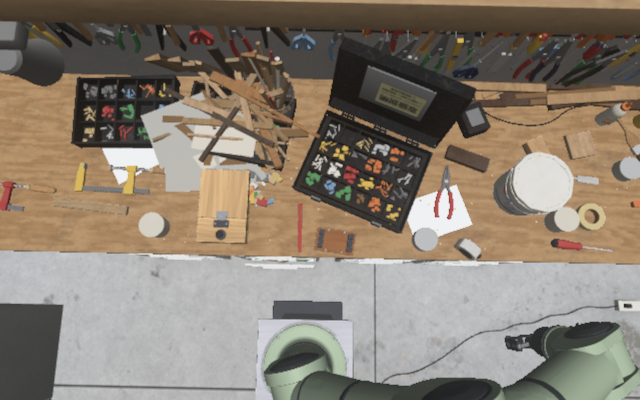

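```bash
cat > h.py <<'E'
import numpy as np, cv2
from scipy.spatial.transform import Rotation as Ro
from workcell import monitor, cams, bot
def ray(n,uv):
    c=cams.get_calibration(n); d=np.linalg.inv(c['mtx'])@np.array([uv[0],uv[1],1.]); 
    return c['origin'], Ro.from_euler('xyz',c['attitude']).as_matrix()@d
def onz(n,uv,z):
    o,d=ray(n,uv); return (o+d*(z-o[2])/d[2]).round(4)
def proj(n,p):
    c=cams.get_calibration(n); q=Ro.from_euler('xyz',c['attitude']).as_matrix().T@(np.array(p)-c['origin']); q=c['mtx']@q; return (q[:2]/q[2]).round(1)
def crop(n,out,x0,y0,x1,y1,k,src=None):
    im=cams.grab_frame(n)[:,:,::-1] if src is None else cv2.imread(src)
    cv2.imwrite(out,cv2.resize(im[y0:y1,x0:x1],None,fx=k,fy=k,interpolation=cv2.INTER_CUBIC))
E
python3 - <<'E'
from h import *
crop('top','pics/t1.png',190,150,270,250,6,'pics/top0.png')
crop('top','pics/t2.png',280,190,380,270,8,'pics/top0.png')
crop('scene','pics/s1.png',200,200,360,300,5,'pics/scene0.png')
E
```

```text
(no output)
```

View pics/t1.png

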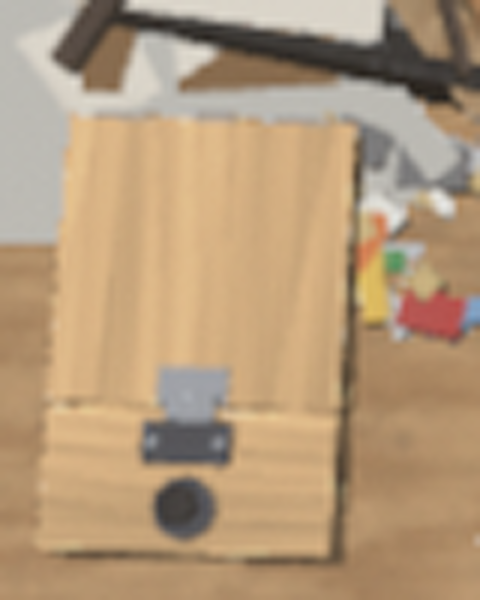

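View pics/t2.png

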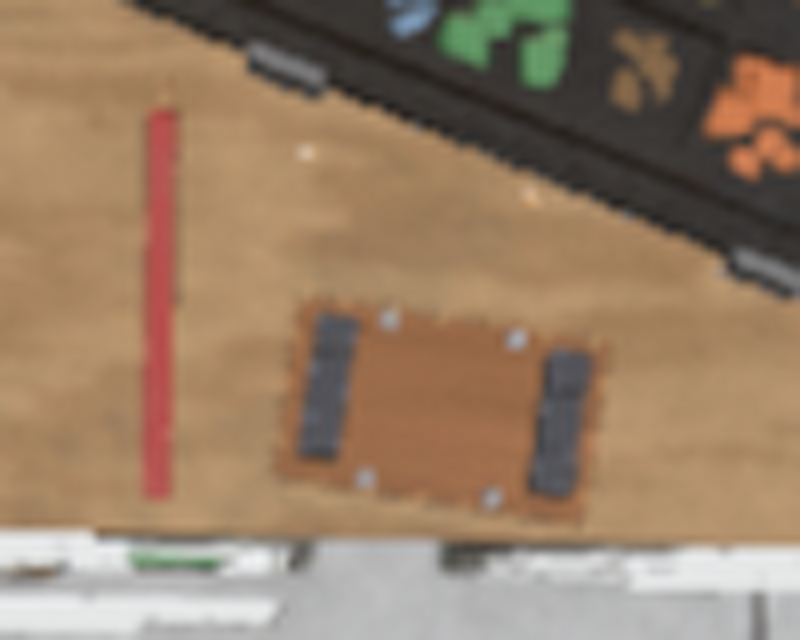

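View pics/s1.png

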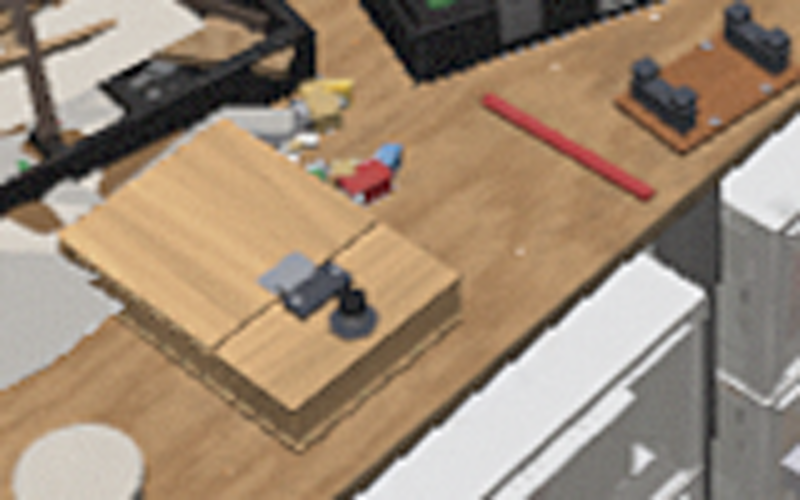

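```bash
cat >> h.py <<'E'
def cz(n,pts,x0,y0,k,z): return np.array([onz(n,((p[0]+.5)/k-.5+x0,(p[1]+.5)/k-.5+y0),z) for p in pts])
E
python3 - <<'E'
from h import *
c=cz('top',[(38,553),(337,558),(357,124),(71,117)],190,150,6,.052);print(c)
def pr(c):
    print(c.mean(0), [np.linalg.norm(c[i]-c[(i+1)%4]).round(4) for i in range(4)])
pr(c)
f=(c[0]+c[1])/2;b=(c[2]+c[3])/2;d=b-f;print('yaw',np.arctan2(d[1],d[0]), 'side', (c[0]-c[1]))
print('plunger',cz('top',[(186,508),(182,503)],190,150,6,.052)[0])
print(cz('top',[(182,503)],190,150,6,.08))
s=cz('scene',[(352,322),(353,302)],200,200,5,.055);print('scene base',s)
sc=cz('scene',[(62,243),(218,350-2),(297,410),(460,280),(378,222),(225,118)],200,200,5,.052);print(sc)
k=cz('top',[(303,301),(605,345),(584,520),(277,470)],280,190,8,.010);print(k);pr(k)
L=cz('top',[(318,316),(357,318),(339,459),(300,457)],280,190,8,.046);R=cz('top',[(548,350),(592,352),(572,496),(530,492)],280,190,8,.046)
pr(L);pr(R);l=L.mean(0);r=R.mean(0);d=l-r;print((l+r)/2,np.linalg.norm(d),np.arctan2(d[1],d[0])-np.pi/2)
d=(k[0]+k[3]-k[1]-k[2]);print(np.arctan2(d[1],d[0])-np.pi/2)
E
```

```text
[[0.4015 0.372  0.052 ]
 [0.4023 0.2054 0.052 ]
 [0.6515 0.206  0.052 ]
 [0.652  0.3703 0.052 ]]
[0.526825 0.288425 0.052   ] [np.float64(0.1666), np.float64(0.2492), np.float64(0.1643), np.float64(0.2505)]
yaw -0.0022013172367559954 side [-0.0008  0.1666  0.    ]
plunger [0.4284 0.2911 0.052 ]
[[0.4283 0.2873 0.08  ]]
scene base [[0.4228 0.2942 0.055 ]
 [0.4355 0.2805 0.055 ]]
[[0.6385 0.3747 0.052 ]
 [0.4787 0.3697 0.052 ]
 [0.3973 0.3728 0.052 ]
 [0.3944 0.2145 0.052 ]
 [0.4788 0.2116 0.052 ]
 [0.6442 0.2088 0.052 ]]
[[ 0.4644 -0.0337  0.01  ]
 [ 0.448  -0.1648  0.01  ]
 [ 0.3725 -0.1561  0.01  ]
 [ 0.3911 -0.024   0.01  ]]
[ 0.419   -0.09465  0.01   ] [np.float64(0.1321), np.float64(0.076), np.float64(0.1334), np.float64(0.0739)]
[ 0.42375 -0.0448   0.046  ] [np.float64(0.0165), np.float64(0.06), np.float64(0.0163), np.float64(0.0599)]
[ 0.4111 -0.1425  0.046 ] [np.float64(0.0186), np.float64(0.0612), np.float64(0.0176), np.float64(0.0603)]
[ 0.417425 -0.09365   0.046   ] 0.09851554445872994 -0.12876163898495574
-0.13220310025502502
```

```bash
cat >> h.py <<'E'
def go(p,yaw=-np.pi/2):
    s=monitor.observe(); R=Ro.from_euler('xyz',s['tool_rot']); G=Ro.from_euler('xyz',[-np.pi/2,0,yaw])
    print('t',round(s['clock'],2),'pos',s['position'].round(4),'rot',s['tool_rot'].round(4),'F',s['force'].round(2),'w',round(s['grip_width'],4))
    print('ROW',(R.inv()*G).as_rotvec().round(4),(R.as_matrix().T@(np.array(p)-s['position'])*1000).round(1))
E
python3 - <<'E'
from h import *
for z in (.052,.066,.075,.085,.094): print(z,(proj('scene',[.427,.289,z])-[200,200])*5,(proj('top',[.427,.289,z])-[190,150])*6)
go([.45,-.22,.26])
E
```

```text
0.052 [351.5 315.5] [187.2 508.2]
0.066 [350. 302.] [181.8 505.8]
0.075 [349.  293.5] [178.2 504. ]
0.085 [348.  283.5] [174.  502.2]
0.094 [347. 275.] [170.4 500.4]
t 0.1 pos [ 0.1435 -0.608   0.2418] rot [-1.5709e+00  1.0000e-03 -1.3390e+00] F [-0.53  1.11  0.94] w 0.0851
ROW [ 2.000e-04  2.318e-01 -1.000e-03] [-307.2  -18.   387.5]
```

Request:
{"fn": "send_rows", "kwargs": {"series": "0 0.232 0 -307 -18 387 0; 0 0.232 0 -307 -18 387 0; 0 0.232 0 -307 -18 387 0; 0 0.232 0 -307 -18 387 0; 0 0.232 0 -307 -18 387 0; 0 0.232 0 -307 -18 387 0; 0 0.232 0 -307 -18 387 0; 0 0.232 0 -307 -18 387 0; 0 0.232 0 -307 -18 387 0; 0 0.232 0 -307 -18 387 0; 0 0.232 0 -307 -18 387 0; 0 0.232 0 -307 -18 387 0; 0 0.232 0 -307 -18 387 0; 0 0.232 0 -307 -18 387 0; 0 0.232 0 -307 -18 387 0; 0 0.232 0 -307 -18 387 0", "force": 40}}

```text
clock: 1.43
position: [0.449, -0.2216, 0.2602]
tool_rot: [-1.571, -0.0, -1.573]
force: [-0.5, -0.4, 0.7]
grip_width: -0.0001
```

Run:
```python
from h import *
go([.425,.289,.15])
```

```text
t 1.43 pos [ 0.449  -0.2216  0.2602] rot [-1.5714e+00 -2.0000e-04 -1.5726e+00] F [-0.54 -0.44  0.67] w -0.0001
ROW [ 0.0006 -0.0018  0.0002] [-510.5  110.1  -24.8]
```

Request:
{"fn": "send_rows", "kwargs": {"series": "0 0 0 -510 60 -25 0; 0 0 0 -510 60 -25 0; 0 0 0 -510 60 -25 0; 0 0 0 -510 60 -25 0; 0 0 0 -510 60 -25 0; 0 0 0 -510 60 -25 0; 0 0 0 -510 60 -25 0; 0 0 0 -510 60 -25 0; 0 0 0 -510 60 -25 0; 0 0 0 -510 60 -25 0; 0 0 0 -510 60 -25 0; 0 0 0 -510 60 -25 0; 0 0 0 -510 60 -25 0; 0 0 0 -510 110 -25 0; 0 0 0 -510 135 -25 0; 0 0 0 -510 135 -25 0; 0 0 0 -510 135 -25 0; 0 0 0 -510 135 -25 0"}}

```text
clock: 2.93
position: [0.4257, 0.2893, 0.1268]
tool_rot: [-1.57, 0.001, -1.572]
force: [0.1, 0.1, 0.0]
grip_width: 0.0
```

Run:
```python
from h import *
go([.426,.289,.105])
crop('scene','pics/s2.png',200,200,360,300,5)
crop('top','pics/t3.png',190,150,270,250,6)
```

```text
t 2.93 pos [0.4257 0.2893 0.1268] rot [-1.5699e+00  6.0000e-04 -1.5722e+00] F [0.12 0.06 0.05] w 0.0
ROW [-0.0009 -0.0014 -0.0006] [ 0.3 21.8  0.3]
```

View pics/s2.png

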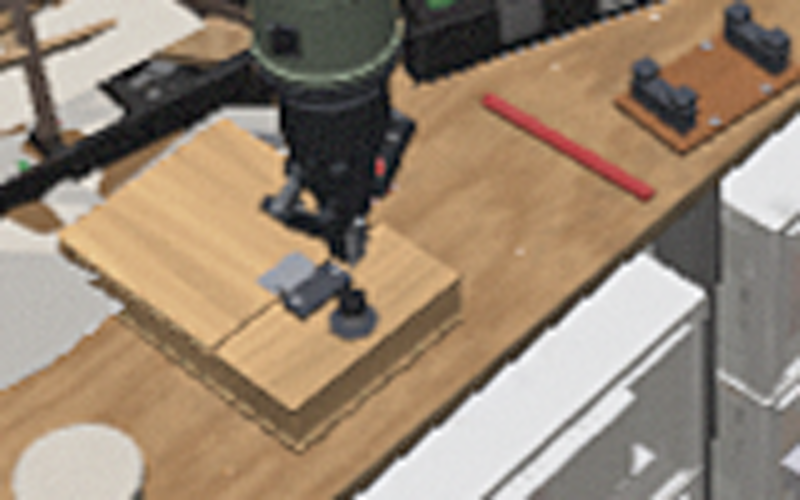

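View pics/t3.png

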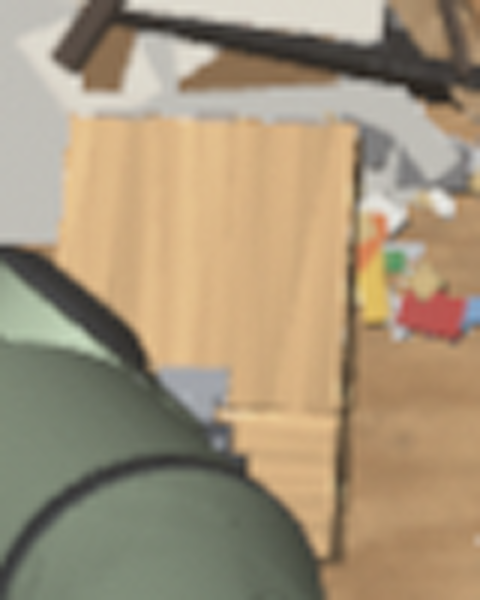

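Request:
{"fn": "send_rows", "kwargs": {"series": "0 0 0 0 5 0 0; 0 0 0 0 10 0 0; 0 0 0 0 15 0 0; 0 0 0 0 20 0 0; 0 0 0 0 22 0 0; 0 0 0 0 22 0 0"}}

```text
clock: 3.53
position: [0.4245, 0.2893, 0.1026]
tool_rot: [-1.572, -0.001, -1.571]
force: [1.4, 0.5, -0.4]
grip_width: -0.0002
```

Request:
{"fn": "send_rows", "kwargs": {"series": "0 0 0 0 2 0 0; 0 0 0 0 4 0 0; 0 0 0 0 5 0 0; 0 0 0 0 5 0 0"}}

```text
clock: 3.87
position: [0.4247, 0.2894, 0.0981]
tool_rot: [-1.571, -0.0, -1.571]
force: [-0.6, -0.3, 0.9]
grip_width: 0.0001
```

Tips at about 0.087; continue in small steps.

Request:
{"fn": "send_rows", "kwargs": {"series": "0 0 0 0 2 1 0; 0 0 0 0 4 1 0; 0 0 0 0 5 1 0; 0 0 0 0 5 1 0"}}

```text
clock: 4.2
position: [0.4257, 0.2893, 0.093]
tool_rot: [-1.571, -0.0, -1.571]
force: [0.4, -0.6, -0.2]
grip_width: 0.0003
```

Request:
{"fn": "send_rows", "kwargs": {"series": "0 0 0 0 2 0 0; 0 0 0 0 4 0 0; 0 0 0 0 4 0 0; 0 0 0 0 4 0 0"}}

```text
clock: 4.53
position: [0.4258, 0.2894, 0.0892]
tool_rot: [-1.571, -0.0, -1.571]
force: [-0.1, -0.4, 0.3]
grip_width: 0.0
```

Request:
{"fn": "send_rows", "kwargs": {"series": "0 0 0 0 2 0 0; 0 0 0 0 4 0 0; 0 0 0 0 4 0 0; 0 0 0 0 4 0 0"}}

```text
clock: 4.87
position: [0.4259, 0.2895, 0.0853]
tool_rot: [-1.571, 0.0, -1.571]
force: [0.6, -0.3, 2.1]
grip_width: 0.0001
```

Request:
{"fn": "send_rows", "kwargs": {"series": "0 0 0 0 1 0 0; 0 0 0 0 2 0 0; 0 0 0 0 3 0 0; 0 0 0 0 3 0 0"}}

```text
clock: 5.2
position: [0.4259, 0.2895, 0.0823]
tool_rot: [-1.571, 0.0, -1.571]
force: [1.1, -0.4, 5.8]
grip_width: -0.0001
```

Request:
{"fn": "send_rows", "kwargs": {"series": "0 0 0 0 1 0 0; 0 0 0 0 1.5 0 0; 0 0 0 0 1.5 0 0; 0 0 0 0 1.5 0 0"}}

```text
clock: 5.53
position: [0.4259, 0.2895, 0.0809]
tool_rot: [-1.571, 0.0, -1.571]
force: [-0.9, -0.9, 6.9]
grip_width: -0.0001
```

Run:
```python
from h import *
go([.4259,.2895,.08])
crop('scene','pics/s3.png',200,200,360,300,5)
go([.4259,.2895,.08])
```

```text
t 5.53 pos [0.4259 0.2895 0.0809] rot [-1.5706e+00  2.0000e-04 -1.5711e+00] F [-0.87 -0.88  6.93] w -0.0001
ROW [-0.0002 -0.0003 -0.0002] [-0.   0.9 -0. ]
t 5.58 pos [0.4259 0.2895 0.081 ] rot [-1.5705e+00  2.0000e-04 -1.5710e+00] F [-0.55 -0.48  6.25] w -0.0003
ROW [-0.0003 -0.0002 -0.0002] [ 0.  1. -0.]
```

View pics/s3.png

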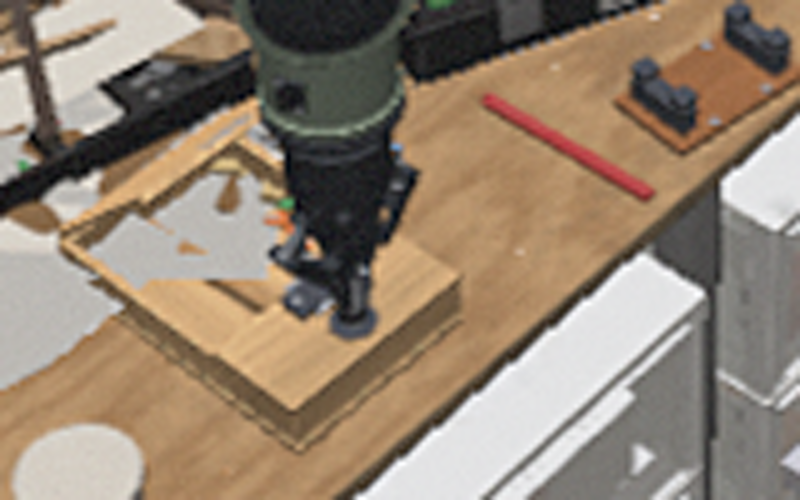

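The lid is already swinging up behind the gripper. I'm now backing off straight up and slightly towards the robot.

Request:
{"fn": "send_rows", "kwargs": {"series": "0 0 0 0 -6 0 0; 0 0 0 0 -20 0 0; 0 0 0 0 -50 -5 0; 0 0 0 0 -90 -10 0; 0 0 0 0 -130 -10 0.5; 0 0 0 0 -150 -10 0.5; 0 0 0 0 -150 -10 0.5; 0 0 0 -100 -150 -10 0.5; 0 0 0 -100 -150 -10 0.5; 0 0 0 -100 -150 -10 0.5; 0 0 0 -100 -150 -10 0.5; 0 0 0 -100 -150 -10 0.5; 0 0 0 -100 -150 -10 0.5"}}

```text
clock: 6.67
position: [0.4157, 0.3886, 0.2304]
tool_rot: [-1.571, -0.001, -1.571]
force: [0.9, 0.2, -0.9]
grip_width: 0.0424
```

Run:
```python
from h import *
go([.4259,.2895,.08])
crop('scene','pics/s4.png',200,180,360,300,5)
crop('top','pics/t4.png',190,130,270,250,5)
```

```text
t 6.67 pos [0.4157 0.3886 0.2304] rot [-1.5713e+00 -1.1000e-03 -1.5712e+00] F [ 0.91  0.23 -0.87] w 0.0424
ROW [ 0.0005 -0.0004  0.0011] [ 98.9 150.5  10.3]
```

View pics/s4.png

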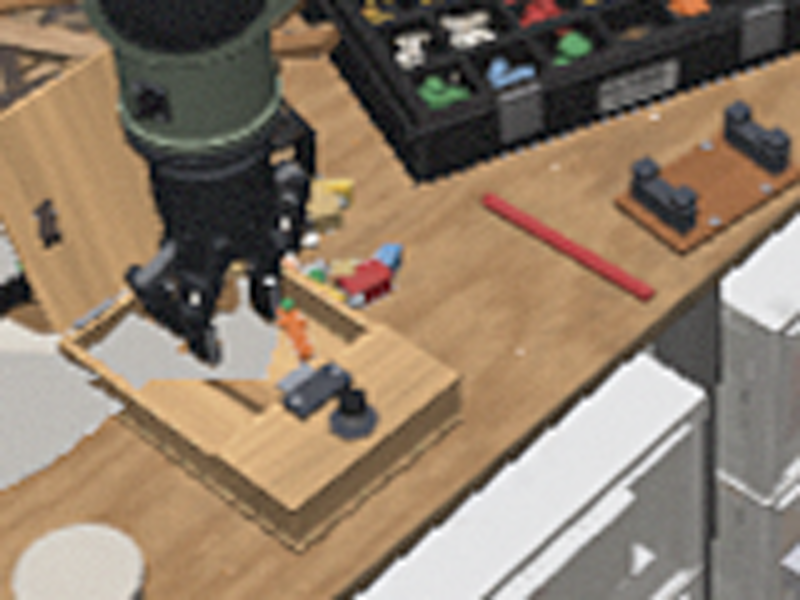

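View pics/t4.png

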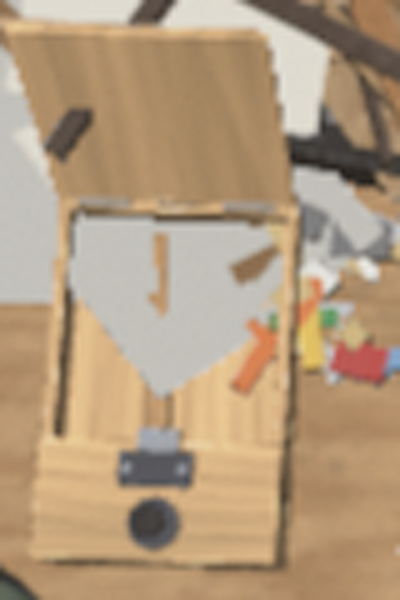

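Run:
```python
from h import *
crop('top','pics/t5.png',200,165,255,225,10)
im=cams.grab_frame('top'); cv2.imwrite('pics/t5raw.png',im[:,:,::-1])
crop('scene','pics/s5.png',210,220,290,280,10)
for x in(.565-.07,.565+.07):print(proj('top',[x,.2885,.026]))
```

```text
[224.1 215.8]
[226.4 176.2]
```

View pics/t5.png

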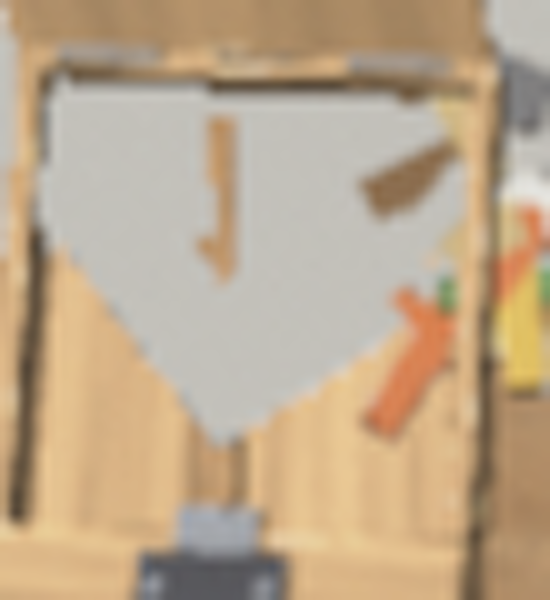

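View pics/s5.png

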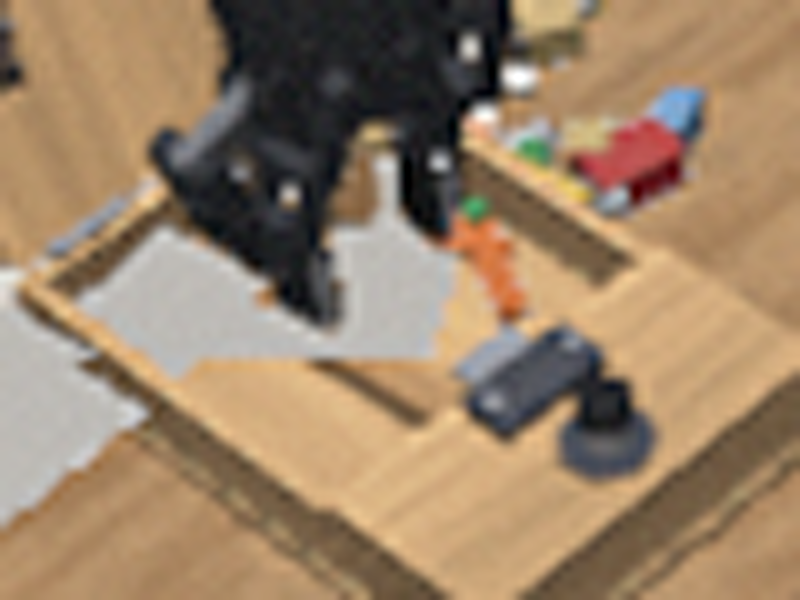

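Run:
```python
from h import *
im=cv2.imread('pics/t5raw.png')[170:222,208:238]
cv2.imwrite('pics/t6.png',cv2.resize(im,None,fx=11,fy=11,interpolation=cv2.INTER_NEAREST))
```

```text
(no output)
```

View pics/t6.png

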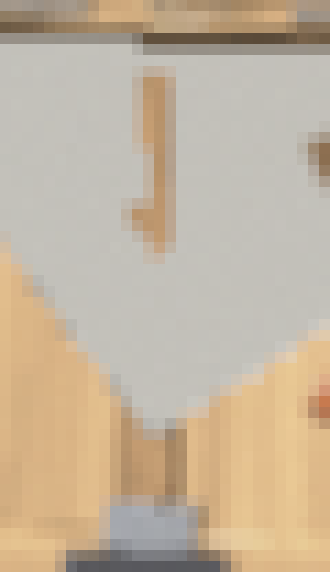

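Request:
{"fn": "send_rows", "kwargs": {"series": "0 0 0 320 -150 -5 0.5; 0 0 0 320 -50 -5 0.5; 0 0 0 320 -50 -5 0.5; 0 0 0 320 -50 -5 0.5; 0 0 0 320 -50 -5 0.5; 0 0 0 320 -50 -5 0.5; 0 0 0 320 -50 -5 0.5; 0 0 0 320 -50 -5 0.5; 0 0 0 320 -50 -5 0.5; 0 0 0 320 -50 -5 0.5; 0 0 0 320 -50 -5 0.5"}}

```text
clock: 7.83
position: [0.4108, 0.0696, 0.281]
tool_rot: [-1.57, 0.0, -1.572]
force: [0.7, 0.5, 0.1]
grip_width: 0.043
```

Run:
```python
from h import *
im=cams.grab_frame('scene')[:,:,::-1]; cv2.imwrite('pics/s7raw.png',im)
cv2.imwrite('pics/s7.png',cv2.resize(im[210:280,205:285],None,fx=8,fy=8,interpolation=cv2.INTER_NEAREST))
im=cams.grab_frame('top')[:,:,::-1]; cv2.imwrite('pics/t7.png',im)
go([.5,.2,.2])
```

```text
t 7.93 pos [0.4107 0.0703 0.2807] rot [-1.5710e+00  2.0000e-04 -1.5697e+00] F [ 0.43  0.65 -0.43] w 0.0427
ROW [ 0.0002  0.0011 -0.0002] [-129.6   80.7   89.4]
```

View pics/s7.png

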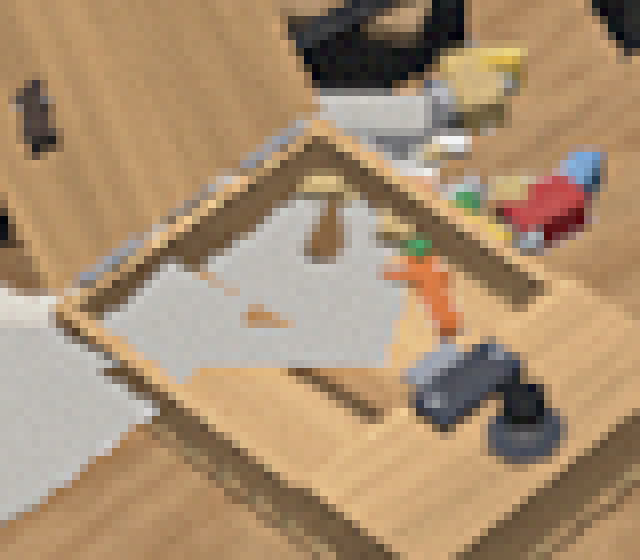

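View pics/t7.png

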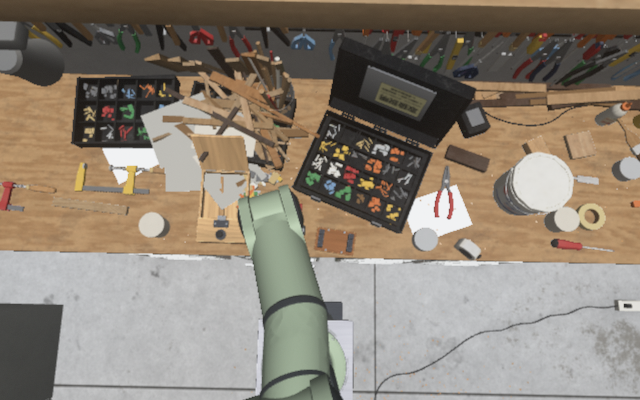

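Run:
```python
from h import *
im=cv2.imread('pics/t5raw.png')
np.set_printoptions(linewidth=200)
for r in list(range(175,194,1))+list(range(206,217)): print(r,[tuple(int(v) for v in im[r,c,::-1]) for c in range(216,228)])
print('scene')
for r in (257,259,261):
    im2=cv2.imread('pics/s7raw.png'); print(r,[(c,tuple(int(v) for v in im2[r,c,::-1])) for c in range(236,262)])
for x in(.49,.50,.51): 
  for y in (.2885,.2985): print(x,y,'top',proj('top',[x,y,.026]),'scene z10',proj('scene',[x,y+.008,.01]),'z26 L/R',proj('scene',[x,y+.008,.026]),proj('scene',[x,y-.008,.026]))
```

```text
175 [(194, 192, 186), (194, 192, 185), (195, 193, 187), (195, 193, 186), (194, 192, 186), (194, 192, 185), (195, 193, 186), (195, 193, 186), (194, 192, 185), (195, 193, 186), (194, 192, 185), (194, 192, 185)]
176 [(194, 192, 186), (194, 192, 186), (195, 192, 185), (194, 192, 185), (192, 186, 175), (189, 174, 157), (192, 175, 158), (195, 183, 170), (194, 192, 186), (194, 192, 185), (195, 193, 186), (195, 192, 185)]
177 [(195, 193, 186), (194, 192, 185), (194, 192, 186), (193, 192, 185), (189, 175, 160), (183, 148, 108), (186, 148, 108), (189, 167, 144), (195, 193, 186), (195, 193, 187), (194, 192, 185), (195, 193, 186)]
178 [(195, 193, 186), (195, 192, 185), (195, 192, 185), (194, 192, 185), (192, 178, 161), (187, 151, 111), (183, 146, 106), (183, 162, 143), (194, 192, 185), (194, 191, 185), (195, 192, 185), (194, 192, 186)]
179 [(195, 194, 186), (195, 193, 186), (195, 192, 185), (195, 192, 185), (193, 178, 161), (192, 154, 113), (185, 146, 107), (182, 163, 142), (194, 192, 185), (195, 192, 186), (195, 193, 186), (195, 193, 186)]
180 [(195, 193, 186), (195, 192, 186), (194, 193, 186),
[... 6846 characters left out ...]
8, 138)), (255, (242, 205, 150)), (256, (193, 157, 114)), (257, (59, 54, 51)), (258, (59, 60, 71)), (259, (71, 77, 86)), (260, (78, 82, 94)), (261, (81, 85, 97))]
0.49 0.2885 top [224.  217.2] scene z10 [257.2 263.6] z26 L/R [256.8 260.6] [260.  258.1]
0.49 0.2985 top [221.1 217.1] scene z10 [255.2 265.2] z26 L/R [254.8 262.2] [258.  259.7]
0.5 0.2885 top [224.2 214.3] scene z10 [255.3 262.3] z26 L/R [254.9 259.3] [258.1 256.8]
0.5 0.2985 top [221.3 214.3] scene z10 [253.3 263.9] z26 L/R [252.9 260.9] [256.1 258.3]
0.51 0.2885 top [224.3 211.5] scene z10 [253.4 260.9] z26 L/R [253.  257.9] [256.2 255.4]
0.51 0.2985 top [221.4 211.4] scene z10 [251.4 262.5] z26 L/R [251.  259.5] [254.2 257. ]
```

Run:
```python
from h import *
print('top-left edge',[onz('scene',p,.026)[:2] for p in((245.8,257),(249.2,259),(252.4,261))])
print('bot-left edge',[onz('scene',p,.010)[:2] for p in((241.8,257),(245.5,259),(248.5,261))])
print('top near R', onz('top',(222.5,212),.026), 'L',onz('top',(218,212),.026))
print('top far R', [onz('top',(222.95,r),.026) for r in(178,184,190)],'Lfar',onz('top',(219.9,180),.026),'end',onz('top',(221.5,176.2),.026), 'bumpL',onz('top',(218.8,189),.026))
def tri(a,b):
    o1,d1=ray('top',a);o2,d2=ray('scene',b)
    t=np.linalg.lstsq(np.c_[d1,-d2],o2-o1,rcond=None)[0];p,q=o1+t[0]*d1,o2+t[1]*d2;print((p+q)/2,np.linalg.norm(p-q))
tri((221.3,190),(238.1,249.2));tri((221.5,176.5),(230.6,243.75))
im2=cv2.imread('pics/s7raw.png')
cv2.imwrite('pics/s8.png',cv2.resize(im2[238:266,222:262],None,fx=20,fy=20,interpolation=cv2.INTER_NEAREST))
```

```text
top-left edge [array([0.5332, 0.3102]), array([0.5167, 0.3089]), array([0.5009, 0.3081])]
bot-left edge [array([0.5564, 0.3107]), array([0.5388, 0.3087]), array([0.5233, 0.3083])]
top near R [0.508  0.2948 0.026 ] L [0.5077 0.3103 0.026 ]
top far R [array([0.6283, 0.3002, 0.026 ]), array([0.6068, 0.2989, 0.026 ]), array([0.5855, 0.2977, 0.026 ])] Lfar [0.6209 0.3104 0.026 ] end [0.6346 0.3056 0.026 ] bumpL [0.5887 0.3123 0.026 ]
[0.58427101 0.30261309 0.02610217] 0.002482825596042823
[0.62987159 0.30281723 0.02562222] 0.008920966778349849
```

View pics/s8.png

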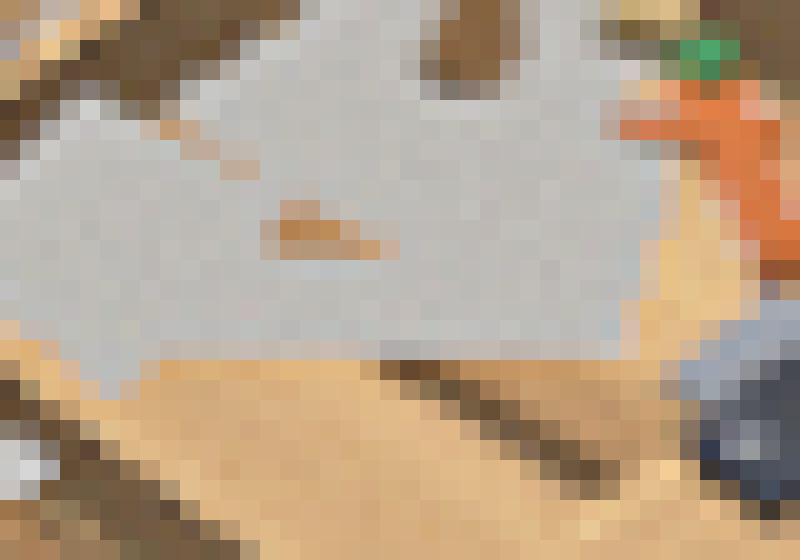

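Run:
```python
from h import *
go([.565,.304,.13],-np.pi/2+.05); print(monitor.observe()['qpos'].round(2))
```

```text
t 7.93 pos [0.4107 0.0703 0.2807] rot [-1.5710e+00  2.0000e-04 -1.5697e+00] F [ 0.43  0.65 -0.43] w 0.0427
ROW [ 0.0002 -0.0489 -0.0002] [-233.5  150.7  154.6]
[-0.28  0.14 -0.04  2.06  0.01  0.94 -1.89]
```

Request:
{"fn": "send_rows", "kwargs": {"series": "0 -0.05 0 -233 0 155 0.55; 0 -0.05 0 -233 0 155 0.55; 0 -0.05 0 -233 0 155 0.55; 0 -0.05 0 -233 0 155 0.55; 0 -0.05 0 -233 0 155 0.55; 0 -0.05 0 -233 0 155 0.55; 0 -0.05 0 -233 0 155 0.55; 0 -0.05 0 -233 150 155 0.55; 0 -0.05 0 -233 150 155 0.55; 0 -0.05 0 -233 150 155 0.55; 0 -0.05 0 -233 150 155 0.55; 0 -0.05 0 -233 150 155 0.55; 0 -0.05 0 -233 150 155 0.55; 0 -0.05 0 -233 150 155 0.55", "force": 40}}

```text
clock: 9.1
position: [0.5664, 0.3034, 0.1325]
tool_rot: [-1.569, 0.001, -1.52]
force: [0.5, 0.7, 1.1]
grip_width: 0.0469
```

Run:
```python
from h import *
go([.565,.304,.024],-np.pi/2+.05)
crop('scene','pics/s9.png',190,160,310,280,5)
```

```text
t 9.1 pos [0.5664 0.3034 0.1325] rot [-1.5691e+00  1.2000e-03 -1.5204e+00] F [0.5  0.75 1.05] w 0.0469
ROW [-0.0017  0.0003 -0.0012] [ -0.5 108.5  -1.6]
```

View pics/s9.png

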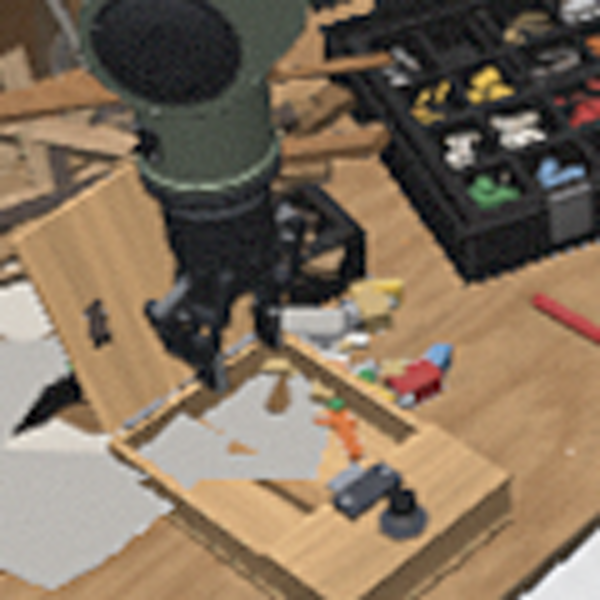

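Request:
{"fn": "send_rows", "kwargs": {"series": "0 0 0 0 30 -1 0.55; 0 0 0 0 60 -1 0.55; 0 0 0 0 80 -1 0.55; 0 0 0 0 92 -1 0.55; 0 0 0 0 100 -1 0.55; 0 0 0 0 100 -1 0.55; 0 0 0 0 100 -1 0.55"}}

```text
clock: 9.73
position: [0.5655, 0.3027, 0.0321]
tool_rot: [-1.569, 0.001, -1.521]
force: [0.5, -0.4, -0.2]
grip_width: 0.0469
```

Run:
```python
from h import *
go([.565,.304,.024],-np.pi/2+.05)
crop('scene','pics/s10.png',190,160,310,280,5)
```

```text
t 9.73 pos [0.5655 0.3027 0.0321] rot [-1.5695e+00  7.0000e-04 -1.5211e+00] F [ 0.47 -0.41 -0.2 ] w 0.0469
ROW [-0.0013 -0.0003 -0.0007] [-1.3  8.1 -0.4]
```

View pics/s10.png

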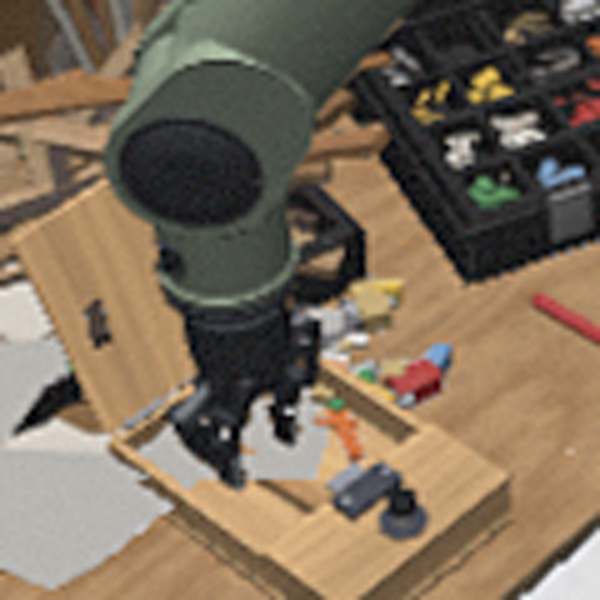

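Request:
{"fn": "send_rows", "kwargs": {"series": "0 0 0 -1 3 0 0.55; 0 0 0 -1 6 0 0.55; 0 0 0 -1 6 0 0.55; 0 0 0 -1 6 0 0.55"}}

```text
clock: 10.12
position: [0.5648, 0.3033, 0.0249]
tool_rot: [-1.571, -0.0, -1.521]
force: [-0.2, 1.0, 0.5]
grip_width: 0.0472
```

Request:
{"fn": "send_rows", "kwargs": {"series": "0 0 0 0 0 0 0.3; 0 0 0 0 0 0 0.2; 0 0 0 0 0 0 0; 0 0 0 0 0 0 0; 0 0 0 0 0 0 0; 0 0 0 0 0 0 0; 0 0 0 0 0 0 0"}}

```text
clock: 10.7
position: [0.5649, 0.3034, 0.0251]
tool_rot: [-1.57, 0.0, -1.521]
force: [-1.7, -0.3, 5.8]
grip_width: 0.0148
```

Request:
{"fn": "send_rows", "kwargs": {"series": "0 0 0 0 -2 0 0; 0 0 0 0 -6 0 0; 0 0 0 0 -15 0 0; 0 0 0 0 -35 0 0; 0 0 0 0 -60 0 0; 0 0 0 0 -90 0 0; 0 0 0 0 -120 0 0; 0 0 0 0 -120 0 0; 0 0 0 0 -120 0 0"}}

```text
clock: 11.45
position: [0.5655, 0.3037, 0.1471]
tool_rot: [-1.568, 0.002, -1.521]
force: [-1.0, -0.1, -1.6]
grip_width: 0.0147
```

Run:
```python
from h import *
go([.45,.15,.18],-.13)
crop('scene','pics/s11.png',190,140,310,280,4)
crop('top','pics/t11.png',190,150,270,250,5)
```

```text
t 11.45 pos [0.5655 0.3037 0.1471] rot [-1.5678  0.0017 -1.5212] F [-0.97 -0.06 -1.59] w 0.0147
ROW [-3.7000e-03 -1.3912e+00  7.0000e-04] [ 147.8  -33.5 -122.9]
```

View pics/s11.png

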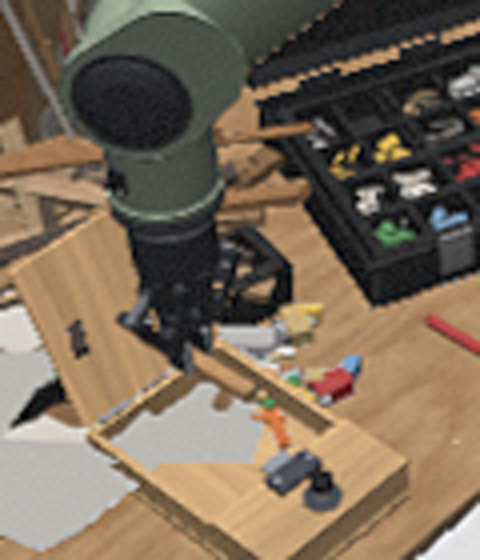

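View pics/t11.png

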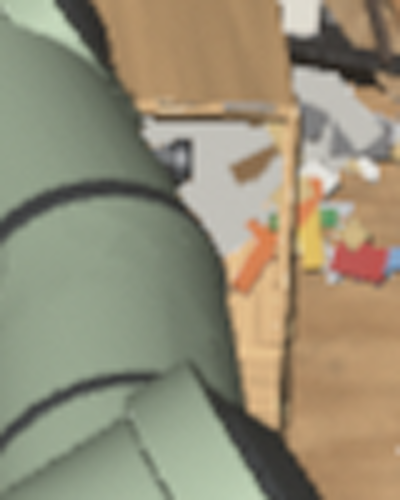

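Run:
```python
from h import *
go([.418,-.094,.18],-.13)
```

```text
t 11.55 pos [0.5645 0.3031 0.1446] rot [-1.5712e+00 -2.0000e-04 -1.5210e+00] F [ 0.08 -0.24 -0.38] w 0.0146
ROW [ 5.000e-04 -1.391e+00 -1.000e-04] [ 389.4  -35.2 -166.1]
```

Request:
{"fn": "send_rows", "kwargs": {"series": "0 0 0 80 -35 -60 0; 0 0 0 80 -35 -60 0; 0 0 0 80 -35 -60 0; 0 -1.391 0 389 -35 -166 0; 0 -1.391 0 389 -35 -166 0; 0 -1.391 0 389 -35 -166 0; 0 -1.391 0 389 -35 -166 0; 0 -1.391 0 389 -35 -166 0; 0 -1.391 0 389 -35 -166 0; 0 -1.391 0 389 -35 -166 0; 0 -1.391 0 389 -35 -166 0; 0 -1.391 0 389 -35 -166 0; 0 -1.391 0 389 -35 -166 0; 0 -1.391 0 389 -35 -166 0; 0 -1.391 0 389 -35 -166 0; 0 -1.391 0 389 -35 -166 0; 0 -1.391 0 389 -35 -166 0; 0 -1.391 0 389 -35 -166 0; 0 -1.391 0 389 -35 -166 0; 0 -1.391 0 389 -35 -166 0"}}

```text
clock: 13.22
position: [0.4183, -0.0933, 0.1797]
tool_rot: [-1.571, 0.0, -0.131]
force: [-0.3, -0.1, -0.5]
grip_width: 0.0148
```

Run:
```python
from h import *
go([.418,-.094,.18],-.13)
crop('scene','pics/s12.png',280,150,400,250,6)
crop('top','pics/t12.png',280,170,400,270,6)
```

```text
t 13.22 pos [ 0.4183 -0.0933  0.1797] rot [-1.5708e+00  3.0000e-04 -1.3140e-01] F [-0.3  -0.08 -0.51] w 0.0148
ROW [ 0.     -0.0014 -0.0003] [-0.2 -0.3 -0.7]
```

View pics/s12.png

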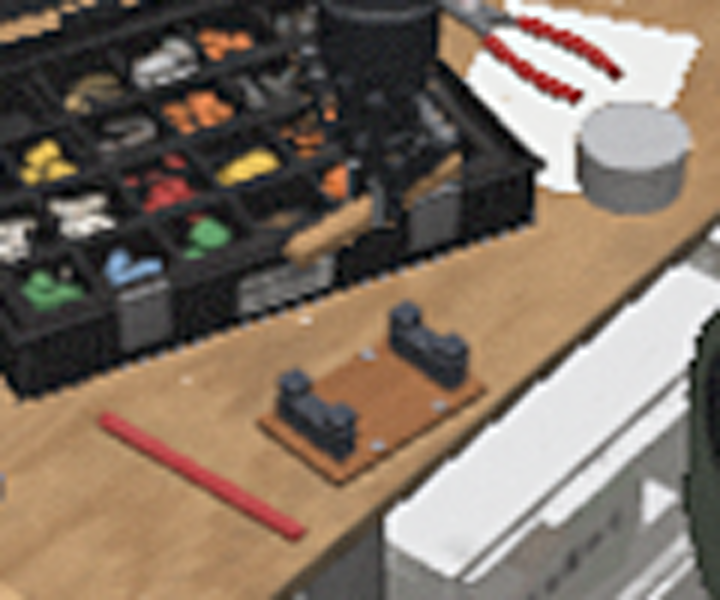

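View pics/t12.png

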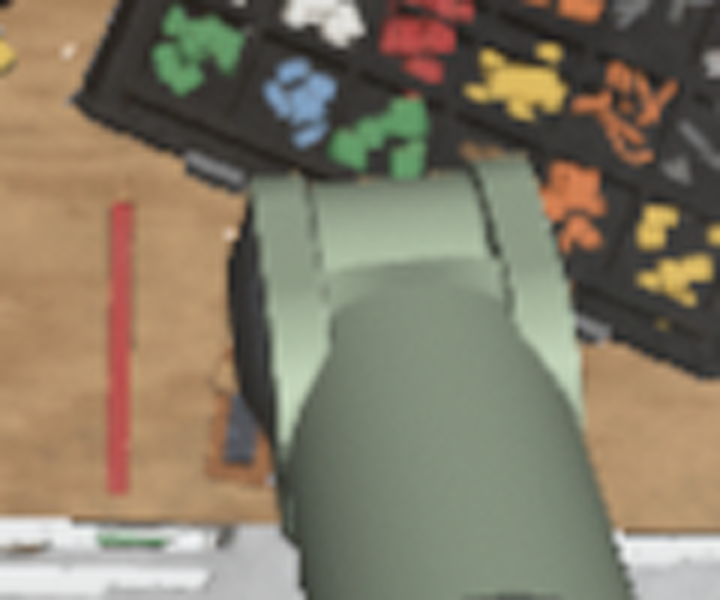

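Run:
```python
from h import *
e=cz('scene',[(292,246),(461,160)],280,150,6,.173);print(e,e.mean(0))
k=cz('scene',[(262,422),(341,481),(486,388),],280,150,6,.010);print('base',k,(k[0]+k[2])/2)
# saddle top cheeks
t=cz('scene',[(295,377),(342,410),(405,311),(454,342)],280,150,6,.046);print(t,t.mean(0))
u=np.array([-np.sin(-.13),np.cos(-.13),0]);c=np.array([.418,-.094,.18])
for s in(.07,-.07): p=c+u*s;p[2]=.173;print(s,(proj('scene',p)-[280,150])*6)
# predicted features from top estimate
for o in((.418,-.094),):
  X=np.array([np.cos(-.13),np.sin(-.13),0]);
  for y in(.05,-.05):
    for x in(.0215,-.0215):
      p=np.array([*o,.046])+X*x+u*y;print(y,x,(proj('scene',p)-[280,150])*6)
```

```text
[[ 0.4328 -0.0328  0.173 ]
 [ 0.4052 -0.1668  0.173 ]] [ 0.419  -0.0998  0.173 ]
base [[ 0.4569 -0.0315  0.01  ]
 [ 0.3826 -0.0224  0.01  ]
 [ 0.365  -0.1521  0.01  ]] [ 0.41095 -0.0918   0.01   ]
[[ 0.4433 -0.0488  0.046 ]
 [ 0.4003 -0.0443  0.046 ]
 [ 0.4291 -0.1453  0.046 ]
 [ 0.3855 -0.1419  0.046 ]] [ 0.41455  -0.095075  0.046   ]
0.07 [288.  253.8]
-0.07 [450.6 157.8]
0.05 0.0215 [288.  373.8]
0.05 -0.0215 [333.6 407.4]
-0.05 0.0215 [399.  305.4]
-0.05 -0.0215 [444.6 337.2]
```

Run:
```python
from h import *
go([.416,-.092,.075],-.13)
```

```text
t 13.32 pos [ 0.4183 -0.0933  0.1798] rot [-1.5708e+00  1.0000e-04 -1.3070e-01] F [ 0.19  0.59 -0.27] w 0.0147
ROW [ 0.     -0.0007 -0.0001] [ -2.5 104.8   1. ]
```

Request:
{"fn": "send_rows", "kwargs": {"series": "0 0 0 -2 40 1 0; 0 0 0 -2 75 1 0; 0 0 0 -2 95 1 0; 0 0 0 -2 105 1 0; 0 0 0 -2 105 1 0; 0 0 0 -2 105 1 0"}}

```text
clock: 13.82
position: [0.4164, -0.092, 0.0748]
tool_rot: [-1.571, 0.001, -0.13]
force: [-0.2, 1.1, -0.1]
grip_width: 0.015
```

Run:
```python
from h import *
go([.416,-.092,.055],-.13)
im=cams.grab_frame('scene')[:,:,::-1]; cv2.imwrite('pics/s13raw.png',im)
cv2.imwrite('pics/s13.png',cv2.resize(im[180:240,310:380],None,fx=10,fy=10,interpolation=cv2.INTER_CUBIC))
```

```text
t 13.82 pos [ 0.4164 -0.092   0.0748] rot [-1.5708e+00  9.0000e-04 -1.2990e-01] F [-0.19  1.07 -0.12] w 0.015
ROW [-0.      0.0001 -0.0009] [-0.4 19.8 -0.1]
```

View pics/s13.png

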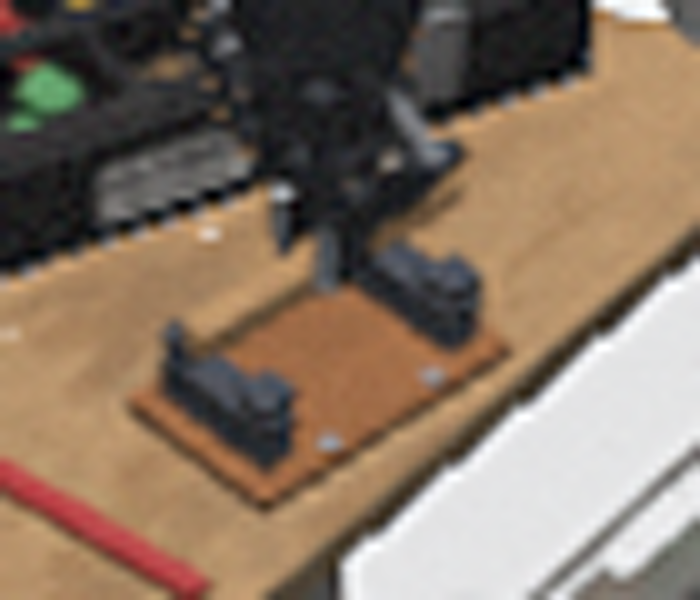

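Run:
```python
from h import *
u=np.array([-np.sin(-.13),np.cos(-.13),0]);X=np.array([np.cos(-.13),np.sin(-.13),0]);c=np.array([.4164,-.092,.046])
P=lambda p:((proj('scene',p)-[310,180])*10+4.5).round()
for y in(.05,-.05):
  for x in(.034,.013,0,-.013,-.034,): print(y,x,P(c+u*y+X*x), 'outer', P(c+u*(y+.009)+X*x))
for b in((.04,.068),(-.04,.068),(-.04,-.068)): print('base',P(np.array([.4164,-.092,.01])+X*b[0]+u*b[1]))
for z in(.06,.076): print('dowel end +y',[P(np.array([.4164,-.092,z])+u*.07+X*x) for x in(.008,-.008)])
for y in(.05,-.05):
  p=c+u*y;print(proj('top',p))
im=cv2.imread('pics/s13raw.png')[205:230,322:362]
cv2.imwrite('pics/s14.png',cv2.resize(im,None,fx=20,fy=20,interpolation=cv2.INTER_NEAREST))
```

```text
0.05 0.034 [163. 316.] outer [146. 326.]
0.05 0.013 [200. 344.] outer [183. 354.]
0.05 0 [221. 360.] outer [204. 370.]
0.05 -0.013 [244. 378.] outer [228. 389.]
0.05 -0.034 [283. 405.] outer [266. 416.]
-0.05 0.034 [348. 203.] outer [331. 213.]
-0.05 0.013 [384. 229.] outer [368. 239.]
-0.05 0 [408. 244.] outer [391. 254.]
-0.05 -0.013 [431. 260.] outer [414. 270.]
-0.05 -0.034 [468. 286.] outer [453. 298.]
base [118. 396.]
base [258. 503.]
base [508. 340.]
dowel end +y [array([170., 346.]), array([198., 369.])]
dowel end +y [array([170., 316.]), array([198., 338.])]
[319.9 238.2]
[349.3 242.7]
```

View pics/s14.png

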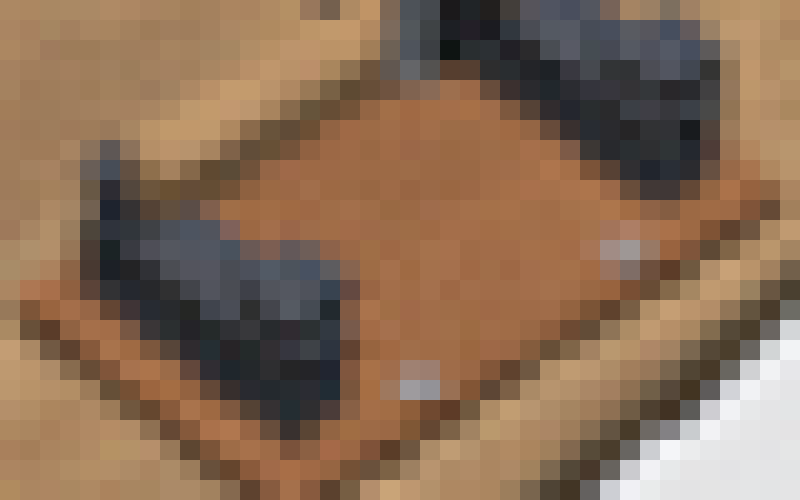

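Request:
{"fn": "send_rows", "kwargs": {"series": "0 0 0 0 5 3 0; 0 0 0 0 10 3 0; 0 0 0 0 15 3 0; 0 0 0 0 18 3 0; 0 0 0 0 20 3 0; 0 0 0 0 20 3 0"}}

```text
clock: 14.37
position: [0.4167, -0.0892, 0.0544]
tool_rot: [-1.571, 0.001, -0.13]
force: [-0.6, -0.0, -1.4]
grip_width: 0.0149
```

Run:
```python
from h import *
go([.416,-.089,.049],-.13)
im=cams.grab_frame('scene')[:,:,::-1]; cv2.imwrite('pics/s15raw.png',im)
cv2.imwrite('pics/s15.png',cv2.resize(im[195:240,315:375],None,fx=13,fy=13,interpolation=cv2.INTER_CUBIC))
```

```text
t 14.37 pos [ 0.4167 -0.0892  0.0544] rot [-1.5708e+00  6.0000e-04 -1.3000e-01] F [-0.57 -0.02 -1.36] w 0.0149
ROW [ 0.     -0.     -0.0006] [-0.7  5.4  0.1]
```

View pics/s15.png

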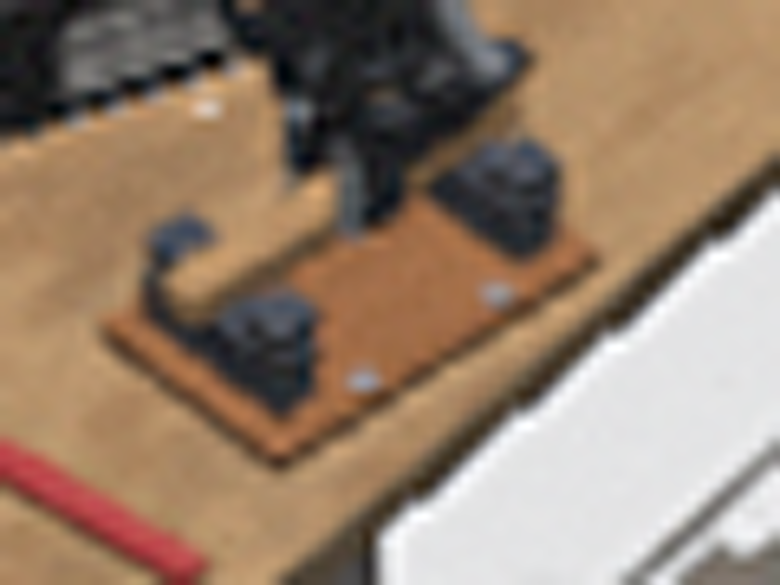

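Request:
{"fn": "send_rows", "kwargs": {"series": "0 0 0 -1 2 0 0; 0 0 0 -1 4 0 0; 0 0 0 -1 5 0 0; 0 0 0 -1 5 0 0"}}

```text
clock: 14.75
position: [0.4158, -0.0891, 0.0496]
tool_rot: [-1.571, 0.0, -0.13]
force: [-0.4, 0.5, -0.3]
grip_width: 0.0149
```

Request:
{"fn": "send_rows", "kwargs": {"series": "0 0 0 0 1 0 0; 0 0 0 0 1 0 0; 0 0 0 0 1 0 0"}}

```text
clock: 15.0
position: [0.4159, -0.0891, 0.049]
tool_rot: [-1.571, -0.0, -0.13]
force: [-1.4, 0.3, 5.8]
grip_width: 0.0149
```

Request:
{"fn": "send_rows", "kwargs": {"series": "0 0 0 0 0 0 0.25; 0 0 0 0 0 0 0.3; 0 0 0 0 0 0 0.45; 0 0 0 0 0 0 0.45; 0 0 0 0 0 0 0.45; 0 0 0 0 -10 0 0.45; 0 0 0 0 -30 0 0.45; 0 0 0 0 -60 0 0.45; 0 0 0 0 -100 0 0.45; 0 0 0 0 -150 0 0.45; 0 0 0 0 -200 0 0.45; 0 0 0 0 -200 0 0.45; 0 0 0 0 -200 0 0.45; 0 0 0 0 -200 0 0.45"}}

```text
clock: 16.17
position: [0.4161, -0.0894, 0.2495]
tool_rot: [-1.571, -0.002, -0.131]
force: [-0.7, -0.2, 0.2]
grip_width: 0.0385
```

Run:
```python
from h import *
go([.416,.2,.28],-.13)
im=cams.grab_frame('scene')[:,:,::-1]; cv2.imwrite('pics/s16raw.png',im)
cv2.imwrite('pics/s16.png',cv2.resize(im[150:290,200:375],None,fx=4.5,fy=4.2,interpolation=cv2.INTER_CUBIC))
```

```text
t 16.17 pos [ 0.4161 -0.0894  0.2495] rot [-1.5713 -0.002  -0.1306] F [-0.67 -0.23  0.2 ] w 0.0385
ROW [ 0.0006 -0.0006  0.002 ] [-37.7 -30.8 286.9]
```

View pics/s16.png

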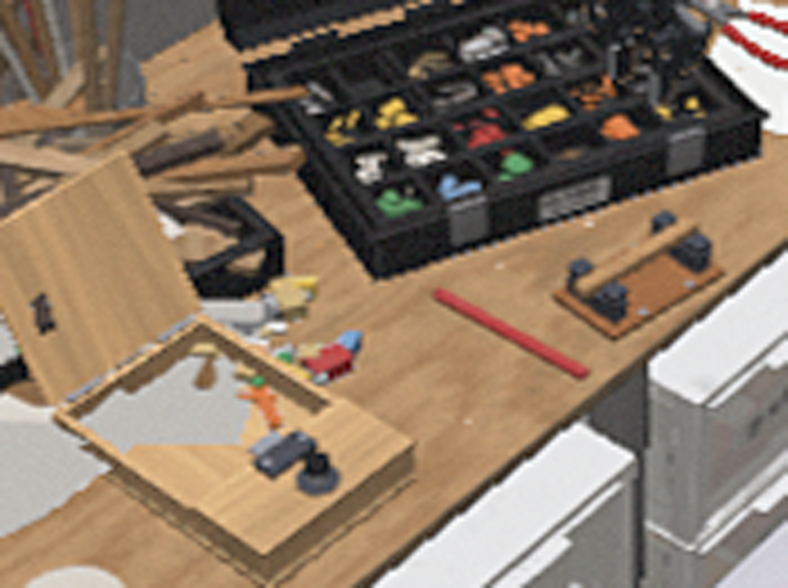

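Request:
{"fn": "send_rows", "kwargs": {"series": "0 0 0 -38 -30 260 0.45; 0 0 0 -38 -30 260 0.45; 0 0 0 -38 -30 260 0.45; 0 0 0 -38 -30 260 0.45; 0 0 0 -38 -30 260 0.45; 0 0 0 -38 -30 260 0.45; 0 0 0 -38 -30 260 0.45; 0 0 0 -38 -30 260 0.45; 0 0 0 -38 -30 260 0.45; 0 0 0 -38 -30 260 0.45"}}

```text
clock: 17.05
position: [0.4116, 0.1727, 0.2777]
tool_rot: [-1.572, 0.002, -0.13]
force: [0.4, 0.1, 0.7]
grip_width: 0.0383
```

Run:
```python
from h import *
im=cams.grab_frame('top')[:,:,::-1]; cv2.imwrite('pics/t17raw.png',im)
cv2.imwrite('pics/t17.png',cv2.resize(im[210:265,300:370],None,fx=10,fy=10,interpolation=cv2.INTER_CUBIC))
```

```text
(no output)
```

View pics/t17.png

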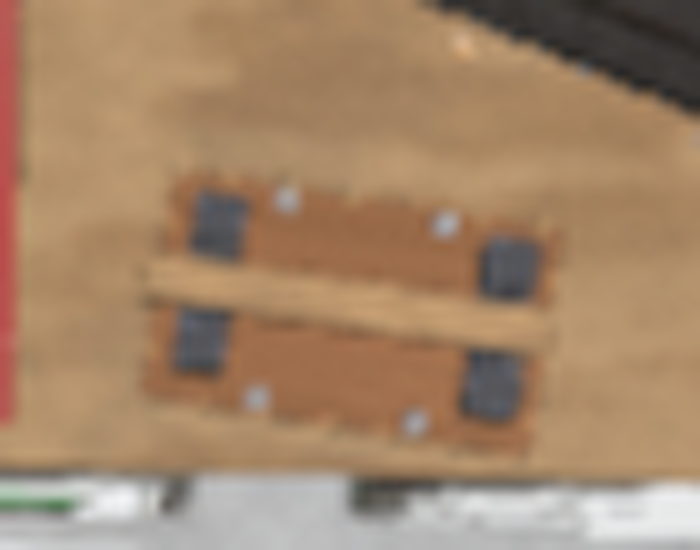

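Run:
```python
from h import *
print(bot.job_done())
```

```text
the job is handed in; nothing more can be done
None
```

The dowel lies in both notches of the cradle and I handed the job in at about 17 s, well under the 58 s limit; handing in gave no verdict.

- **Plunger and lid:** I pressed the plunger with closed fingertips in small steps, feeling it first at about 74 mm. The highest reading at the end of any step was 6.9 N. I backed straight up, and the next pictures showed the lid standing fully open.
- **Dowel:** I gripped it inside the case, lifted it clear, turned it along the cradle and lowered it. The wrist read 5.8 N as the dowel met the notch floors. I then released it and moved away.
- **Last checks:** The final top view shows the dowel about 3 mm off the middle lengthwise and about centred across. The scene view taken just before that shows the lid open, the plunger up and the pencil in place. I did not compare the other bystanders with their starting positions, but the arm never went down near them.
- **Disagreements:** The two cameras put the cradle 3 to 6 mm apart in x, so I used a value between them and checked it against the dowel held just above. While I closed on the dowel, the wrist read 5.8 N upward, probably the fingertips touching the case floor.

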